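# Draw two railway boards together on a bridging track piece

### The job

Set the loose wooden block that carries a piece of railway track on the bed between the two boards, its track in line with theirs. Then turn the turnbuckle by its red-balled spokes so that both boards draw in together and grip the block firmly between them, stopping when the spokes push about twice as hard as they did running free: nipped tight, not over-tightened. Leave the other things on the table where they are.

Things in the scene. Friction and masses are not known exactly. Their poses are not given: they have to be found in the camera images.
- insert: Loose brown wooden block, 50 (its x) by 60 (its y) by 45 mm tall, about 0.16 kg, with a piece of model track along its y on top (8 mm more, so 53 mm over the rails). Origin: centre of its underside. Either end may face either board.
- seat (a point): Point on the grey bed (20 mm above the table), on the track line midway between the boards: the block's underside centre belongs here. Axes: y along the track to the left board, x across it away from the turnbuckle, z up. Two aluminium guide strips, 50 mm long, run along y: 54 mm apart at the bed, flaring out to 11 mm above it; the block goes between them and can slide along y.
- hub (a point): Hub centre of the turnbuckle, on its turning axis, 155 mm from the track line (seat x = -155 mm), 100 mm above the table. The axis is parallel to seat y. A dark open steel body 112 mm long, up to 30 mm thick, with four 9 mm spokes at 90 degrees in the plane midway between the boards. It turns with the body; its x and z axes and their opposites point along the spokes, y is the axis.
- ball (a point): Centre of one of the four red polished balls (friction about 0.3) on the spoke ends (the one along hub +z); 18 mm in diameter, centre 60 mm from the axis. Push a ball over with a finger or shut fingers from above (pinched, it slips easily); the blue lugs of the boards start over 60 mm to either side and are 111 mm high. Let go and take the next ball to go on turning.
- grip (a point): Point at the lower edge of the right board's inner end, which bears on the block. Effort at a ball, along its path: about 4 N turning free; once both boards bear on the block it climbs steadily: about 6.5 N for a grip of 30 N, 9 N for 60 N, 12 N for 100 N. Under 25 N is loose, over 120 N over-tightened. When let go the thread keeps at most about 50 N; anything more slackens back to that.
- turnbuckle (a joint): Angle turned by the turnbuckle body, rad, grows on tightening, at most 6.2. Tighten by moving the uppermost spoke away from the robot, towards the track (positive about hub y). At 0 a spoke stands 0.75 rad short of upright, leaning to the robot. Coarse thread, right-hand one end and left-hand the other: each board moves in 15 mm a full turn. It rests where it is left.
- board_l: Left sliding board, 86 (x) by 100 (y) by 43 mm light wood with track on top and a blue arm to the turnbuckle; its top lies 65 mm above the table, the arm's lug 111 mm above the table. Origin: lower edge of its inner end, on the track line; it extends 100 mm along +y. Its inner end carries an aluminium end plate shimmed out towards the gap by 0 to 5 mm, different each time and not reported.
- board_r: Right sliding board, mirror image, without the end plate; origin: lower edge of its inner end; extends along -y. The gap between the two boards, origin to origin, is 80 mm at joint value 0.
- spare_block: Bare pale wooden block, 50 by 60 by 45 mm, no track on it. Not to be used. Origin: centre of underside.
- wagon: Red model wagon 32 by 100 by 46 mm. Leave alone. Origin: centre of underside.
- glue: White glue bottle with red cap, 40 mm across, 110 mm tall. Leave alone. Origin: centre of underside.
- paint_pot: Green paint pot with black lid, 44 mm across, 45 mm tall. Leave alone. Origin: centre of underside.
- screwdriver: Screwdriver with yellow handle, lying. Leave alone. Origin: underside.
- pin_tray: Blue open tray 100 by 140 by 30 mm. Leave alone. Origin: centre of underside.

How it is judged (in metres and radians):
On the way, in this order (a step that is already met when the one before it is completed fails the run):
1. the track block stands on the bed between the guides, released, boards not yet tight (angle between insert's own z axis and vertical below 0.07 rad and angle between the y axis of insert and the y axis of seat, either way round below 0.08 rad and x of insert in the frame of seat between -0.004 and 0.004 m and y of insert in the frame of seat between -0.015 and 0.015 m and z of insert in the frame of seat below 0.003 m and contact force between the fingers and insert below 0.1 N), for 0.2 s.
2. both boards grip the block with more than 25 N (contact force between insert and board_l above 25 N and contact force between insert and board_r above 25 N), for 0.2 s.
At the end, for the whole second after the job is handed in: The track block sits flat on the bed between the guides (within 4 mm across the track line, 15 mm along it, 3 mm in height, tilt under 0.07 rad, in line within 0.08 rad), gripped by each board with more than 25 N, the turnbuckle let go and at rest (all of step 1 and all of step 2 and velocity of joint turnbuckle between -0.1 and 0.1 rad/s and linear speed of insert below 0.01 m/s); the robot touches nothing.
It fails at once if the block is over-tightened: a board presses on it with more than 120 N (contact force between insert and board_l above 120 N or contact force between insert and board_r above 120 N).
It fails at once if another thing on the table is moved by more than 20 mm (distance of any of spare_block, wagon, glue, paint_pot, screwdriver, pin_tray from where it was at the start of the episode above 0.02 m).
It also fails if it takes over 72 s, if anything falls off the work surface, if the arm or the gripper's body presses on something with over 40 N, if the wrist force passes 120 N, or if a joint passes its speed limit or range.

### The arm

A 7-joint arm with a two-finger parallel gripper is mounted at the origin on the work surface. World frame = base frame: x ahead of the robot, y to its left, z up, the work surface at z = 0. Lengths are in mm, angles in rad, forces in N, time in s.
With the tool pointing down it reaches from about 425 to 875 mm from the base axis. Payload 9.9 kg.
Tool frame: the origin (TCP) lies between the finger pads; the fingertips stand 19 mm ahead of it and the grasp point (between the pads) is the TCP (tips_ahead is the distance from the TCP to the fingertips, in mm); z points along the fingers, x is the direction in which the jaws open and shut, and the axes are right-handed (so a half turn about z gives the same grasp; the last joint's range is limited). The gripper opens to 85 mm and grips with 20 to 120 N. Pads are 22 mm wide; open, the fingers measure 114 mm over their backs; the gripper's body (76 mm by 85 mm) begins 54 mm behind the grasp point. The pads swing forward as they close: fully open they stand 13 mm farther back than shut.
Start: joints at [-1.377, 0.576, 0.025, 1.437, -0.015, 1.129, -0.057], TCP at [185.105, 649.127, 250.289] pointing down, gripper open.
Joint ranges: [-2.76, 2.76], [-0.34, 2.15], [-1.52, 1.57], [0.19, 2.46], [-1.09, 4.23], [0.17, 1.99], [-2.82, 2.82]. Speed limits (rad/s): [2.22, 2.22, 3.01, 3.01, 3.14, 3.14, 3.14].

### API

Orientations are given as a unit quaternion [x, y, z, w].
In Python, from plant import * gives the robot as it stands. The module is installed in compiled form; this text tells all that it offers.
- The arm moves only by the shell command python3 -m pendant 'ROWS' [OPENING] [FORCE]. ROWS is JSON, a list that holds one entry, the list of rows, each a list of 6 numbers: the shift along the tool's x, y, z in cm, then the turn, a rotation vector about the tool's x, y, z in degrees. In form: [[[tx, ty, tz, rx, ry, rz], ...]]. A call has 1 to 10 rows; each row shifts and turns the commanded pose from where the row before left it, along the tool's axes as they then stand; what a row does not reach is not made up. A row lasts 1/10 s, in which the tool goes at most 50 mm and 8.59 degrees, less where a joint would pass 70% of its speed; a pose out of reach is approached as far as the arm can. A call is refused whole if a number of a shift passes 5 or a number of a turn 8.59, either way. A call with a gripper value outside its range is refused whole. OPENING is the opening, from 0 (shut) to 1 (fully open), set as the call begins (- or left out, the last holds). The fingers move at their own pace and stop on an object; FORCE is the grip in N (left out, the last holds). Time passes only in rows, so rows that do not move let the fingers close. It gives the time, the measured TCP pose, the force and the opening at its end, in the units of the state.
- observe(): the state, without advancing time (a new reading comes with each control period).
- read_camera(name): name is "side" or "top"; returns a dict with "color" (384x512x3 uint8, red, green, blue), "fx", "fy", "cx", "cy" (pixels), "D" ([k1, k2, p1, p2, k3] as OpenCV has them; the pictures are not rectified), "extrinsics" (4x4, takes a point from world to camera coordinates). Camera axes: x right, y down, z forward; pixel columns grow to the right and rows downward; lengths in mm; the calibration is good to about 2 mm. A picture is of the moment at which its call begins. There is no depth.
- job_done(): hands the job in, once; it reports no verdict.
The state is a dict: "clock": time; "joint_positions": joint angles; "qvel": joint speeds; "joint_efforts": joint torques, N m; "ee_pos": TCP position; "ee_rot": TCP orientation; "contact_force": force on the tool from outside, world axes, zero at the start; "wrist_torque": the same for the moment, N m; "grip_width": finger opening in mm.
Only numpy, scipy, OpenCV 4.12 (cv2) and the standard library are available. Lean on these libraries where they do the work, as an engineer would, in place of code of your own. Each camera call takes 0.05 s, during which the arm holds its last target. There are 200 camera calls.

## Working session

There is one attempt and no reset: what is moved stays moved. The work goes in short steps, Python scripts to look and compute and a shell command to move; the robot and the scene stay as the last step left them, time stands still between calls to the robot, and variables do not carry over. Pictures are saved under pics/ and viewed, about 8 in all and at most 12, crops included, and the job is handed in when it is done.

```bash
mkdir -p pics; python3 - <<'E'
from plant import *
import cv2
for n in ("top","side"):
    c=read_camera(n); cv2.imwrite(f"pics/{n}0.png",cv2.cvtColor(c["color"],cv2.COLOR_RGB2BGR))
    print(n,c["fx"],c["fy"],c["cx"],c["cy"],c["D"],c["extrinsics"])
s=observe();print(s)
E
```

```text
top 433.123008674832 433.123008674832 262.03029236215474 190.0292064104086 [-0.15159487  0.          0.          0.          0.        ] [[-1.21574643e-02 -9.99827945e-01 -1.40098510e-02  1.73764007e+01]
 [-9.93334205e-01  1.36822771e-02 -1.14455027e-01  5.25320447e+02]
 [ 1.14627022e-01  1.25249812e-02 -9.93329639e-01  1.37169914e+03]
 [ 0.00000000e+00  0.00000000e+00  0.00000000e+00  1.00000000e+00]]
side 397.7869720729038 397.7869720729038 248.29974475006557 186.56158726566798 [0.00328039 0.         0.         0.         0.        ] [[ 9.31560488e-01 -3.63078281e-01 -1.92150757e-02 -5.09127871e+02]
 [-2.09928953e-01 -4.93966908e-01 -8.43757387e-01  2.08095345e+02]
 [ 2.96858370e-01  7.90044844e-01 -5.36380697e-01  1.25586792e+03]
 [ 0.00000000e+00  0.00000000e+00  0.00000000e+00  1.00000000e+00]]
{'clock': 0.1, 'joint_positions': array([-1.37679543,  0.57640858,  0.02482237,  1.43781631, -0.01499689,
        1.12898548, -0.05648272]), 'qvel': array([-0.00026626, -0.00156885, -0.00010434, -0.00179247,  0.00083079,
        0.00150577, -0.00114644]), 'joint_efforts': array([ 5.87188159e-03, -7.67304611e+01,  2.25720719e+00, -2.86606532e+01,
        1.58005022e-02,  8.50219309e-03,  1.33018750e-05]), 'ee_pos': array([184.99017752, 648.77275595, 249.55753375]), 'ee_rot': array([ 7.98176504e-01,  6.02423235e-01, -5.53252432e-04,  4.55780877e-04]), 'contact_force': array([-0.29883572,  0.78499542, -0.50706941]), 'wrist_torque': array([ 0.01387607,  0.02230551, -0.02120817]), 'grip_width': 85.0672062504816}
```

View pics/top0.png

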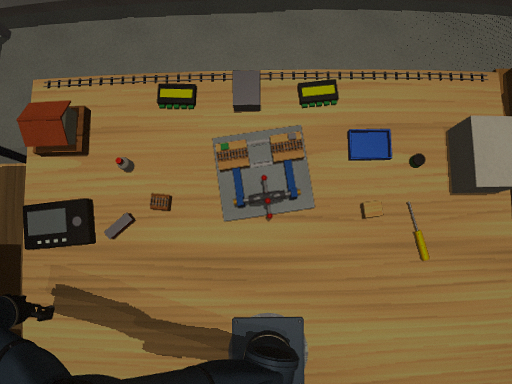

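View pics/side0.png

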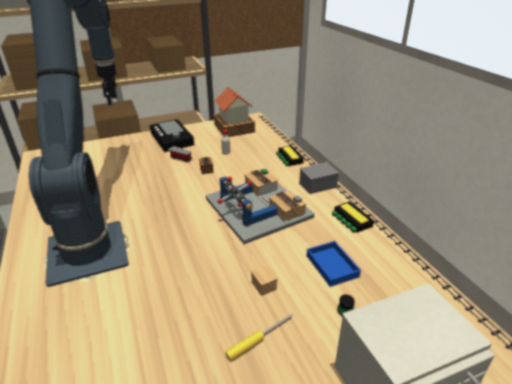

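Top view: track block near (161,202), spare block (372,209), fixture (213-315, 125-220), balls (264,178) and (269,216). Next I'll zoom in and write a ray-cast helper.

```bash
cat > h.py <<'E'
from plant import *
import cv2, numpy as np
def ray(c,uv):
    K=np.array([[c["fx"],0,c["cx"]],[0,c["fy"],c["cy"]],[0,0,1]])
    p=cv2.undistortPoints(np.array(uv,float).reshape(-1,1,2),K,np.array(c["D"])).reshape(-1,2)
    E=np.array(c["extrinsics"]);R,t=E[:3,:3],E[:3,3]
    return -R.T@t,np.c_[p,np.ones(len(p))]@R
def plane(c,uv,z):
    o,d=ray(c,uv); return o+d*((z-o[2])/d[:,2])[:,None]
def proj(c,P):
    K=np.array([[c["fx"],0,c["cx"]],[0,c["fy"],c["cy"]],[0,0,1]]);E=np.array(c["extrinsics"])
    return cv2.projectPoints(np.array(P,float).reshape(-1,1,3),cv2.Rodrigues(E[:3,:3])[0],E[:3,3],K,np.array(c["D"]))[0].reshape(-1,2)
def crop(c,x0,y0,x1,y1,s,name):
    im=cv2.cvtColor(c["color"],cv2.COLOR_RGB2BGR)[y0:y1,x0:x1]
    cv2.imwrite(name,cv2.resize(im,None,fx=s,fy=s,interpolation=cv2.INTER_CUBIC))
def blobs(mask,amin=4):
    n,l,s,c=cv2.connectedComponentsWithStats(mask.astype(np.uint8))
    return [(s[i,4],c[i],l==i) for i in range(1,n) if s[i,4]>=amin]
E
python3 - <<'E'
from h import *
t=read_camera("top");s=read_camera("side")
im=t["color"]; A=im[120:225,208:320]; B=im[185:220,145:180]
a=cv2.resize(A[:,:,::-1],None,fx=5.3,fy=5.3,interpolation=cv2.INTER_CUBIC)
b=cv2.resize(B[:,:,::-1],None,fx=5.7,fy=5.7,interpolation=cv2.INTER_CUBIC)
o=np.zeros((max(a.shape[0],400),800,3),np.uint8);o[:a.shape[0],:a.shape[1]]=a;o[:b.shape[0],600:600+b.shape[1]]=b[:,:200]
S=s["color"][150:180,193:223]; q=cv2.resize(S[:,:,::-1],(200,200),interpolation=cv2.INTER_CUBIC);o[220:420,600:800]=q
cv2.imwrite("pics/z1.png",o)
for n,c in(("top",t),("side",s)):
    r,g,bl=[c["color"][...,i].astype(int) for i in range(3)]
    h=cv2.cvtColor(c["color"],cv2.COLOR_RGB2HSV)
    red=(r>90)&(r>2.2*g)&(r>2.2*bl); print(n,"red",[(k[0],k[1].round(1)) for k in blobs(red,3)])
    bu=(bl>70)&(bl>1.7*r)&(bl>1.3*g); print(n,"blue",[(k[0],k[1].round(1)) for k in blobs(bu,8)])
print(t["color"][192:213:2,148:176:3].tolist()[5], t["color"][180,140])
E
```

```text
top red [(np.int32(1772), array([ 42.8, 123.8])), (np.int32(24), array([118. , 159.9])), (np.int32(17), array([263.6, 177. ])), (np.int32(19), array([267.4, 200.2])), (np.int32(16), array([269.5, 215.5]))]
top blue [(np.int32(1089), array([369.4, 144.1])), (np.int32(249), array([290.4, 178.2])), (np.int32(256), array([238.2, 185.9]))]
side red [(np.int32(20), array([224.9, 131. ])), (np.int32(9), array([228.9, 178.7])), (np.int32(13), array([249.4, 182.4])), (np.int32(9), array([219.6, 200.8])), (np.int32(5), array([239.8, 204.4]))]
side blue [(np.int32(13), array([222.8, 179.3])), (np.int32(22), array([245.6, 202. ])), (np.int32(135), array([263.3, 211.3])), (np.int32(1335), array([332.9, 263.1]))]
[[144, 109, 62], [48, 40, 34], [40, 27, 18], [37, 29, 23], [46, 38, 27], [50, 35, 22], [51, 39, 28], [39, 27, 17], [146, 112, 60], [146, 114, 64]] [146 122  69]
```

View pics/z1.png

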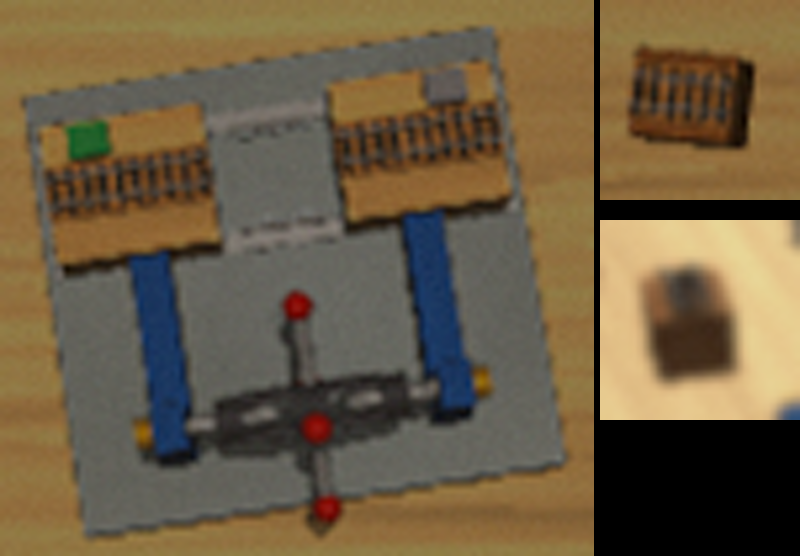

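Zoom shows: block track runs roughly along image horizontal (right end lower), fixture tilted the other way; all four balls seem findable. Measuring now.

```bash
cat > m1.py <<'E'
from h import *
t=read_camera("top");s=read_camera("side")
def red(c):
    r,g,b=[c["color"][...,i].astype(float) for i in range(3)]
    w=np.clip(r-1.6*np.maximum(g,b),0,None); m=w>25
    return [ (k[1],(np.argwhere(k[2])[:,::-1]*w[k[2]][:,None]).sum(0)/w[k[2]].sum()) for k in blobs(m,3)]
T=[p for _,p in red(t) if 225<p[0]<310 and 150<p[1]<230]; S=[p for _,p in red(s) if 205<p[0]<260 and 160<p[1]<220]
print("T",np.round(T,1).tolist(),"S",np.round(S,1).tolist())
for a in T:
    o1,d1=ray(t,[a]);
    for b in S:
        o2,d2=ray(s,[b]); A=np.c_[d1[0],-d2[0]]; x,*_=np.linalg.lstsq(A,o2-o1,rcond=None)
        P,Q=o1+d1[0]*x[0],o2+d2[0]*x[1]
        if np.linalg.norm(P-Q)<12: print(np.round(a),np.round(b),((P+Q)/2).round(1),"gap",np.linalg.norm(P-Q).round(1))
z=lambda L:np.array(L)/5.3+[207.6,119.6]
C=plane(t,z([(24,97),(493,28),(563,463),(88,533)]),20); print("plate",C.round(0).tolist())
print("board inner-end top corners L(205,103)(222,245) R(327,90)(346,221)",plane(t,z([(205,103),(222,245),(327,90),(346,221)]),65).round(1).tolist())
print("guides",plane(t,z([(268,114),(285,236)]),31).round(1).tolist())
print("inner guide edges ends",plane(t,z([(212,130),(324,114),(226,235),(336,220)]),26).round(1).tolist())
# block
h=t["color"].astype(int).sum(2); m=np.zeros(h.shape,bool); m[185:220,145:180]=h[185:220,145:180]<215
m=cv2.morphologyEx(m.astype(np.uint8),cv2.MORPH_CLOSE,np.ones((5,5)))
k=max(blobs(m),key=lambda k:k[0]); cn=cv2.findContours(k[2].astype(np.uint8),0,2)[0][0]
r=cv2.minAreaRect(cn); print("block mask",k[0],r)
zb=lambda L:np.array(L)/5.7+[144.6,184.6]
Q=plane(t,zb([(38,47),(140,58),(130,143),(30,133)]),45); print("block face",Q.round(1).tolist(),Q.mean(0),[np.linalg.norm(Q[i]-Q[i-1]).round(1) for i in range(4)])
E
python3 m1.py
```

```text
T [[263.7, 177.3], [267.3, 200.2], [269.3, 215.5]] S [[229.0, 178.5], [249.1, 182.2], [219.5, 200.5], [240.0, 204.3]]
[264. 177.] [249. 182.] [553.6   3.9 124.3] gap 0.2
[267. 200.] [229. 178.] [479.7  -6.2 162.4] gap 0.6
[269. 216.] [220. 200.] [439.9 -11.8  88.9] gap 1.1
plate [[704.0, 175.0, 20.0], [743.0, -120.0, 20.0], [469.0, -157.0, 20.0], [430.0, 135.0, 20.0]]
board inner-end top corners L(205,103)(222,245) R(327,90)(346,221) [[686.9, 58.7, 65.0], [599.5, 49.1, 65.0], [693.8, -15.3, 65.0], [613.0, -25.5, 65.0]]
guides [[687.3, 21.3, 31.0], [610.4, 11.7, 31.0]]
inner guide edges ends [[678.9, 56.3, 26.0], [688.0, -13.4, 26.0], [612.5, 48.2, 26.0], [620.9, -19.9, 26.0]]
block mask 335 ((160.62803649902344, 201.84756469726562), (20.87156105041504, 16.123003005981445), 6.340191841125488)
block face [[519.6, 369.9, 45.0], [512.5, 310.7, 45.0], [464.3, 315.9, 45.0], [470.5, 373.8, 45.0]] [491.71474907 342.56000091  45.        ] [np.float64(49.2), np.float64(59.7), np.float64(48.5), np.float64(58.2)]
```

Measurements are consistent: opposite balls are 120 mm apart, the block face is 59×49 mm, and three seat estimates agree within 2 mm. Ball z reads about 6 mm high against the 100 mm hub.
- **Seat:** about (649, 17), yaw 7.9°
- **Block:** (491.7, 342.6), yaw -6.4°
- **Turnbuckle:** about 0.45 rad

Next is a helper that works out the rows.

```bash
cat > go.py <<'E'
import sys; from h import *
from scipy.spatial.transform import Rotation as R
# go.py x y z yaw(deg of tool x) n : constant row repeated n times
x,y,z,yaw,n=map(float,sys.argv[1:6]); n=int(n); s=observe()
p,R0=s["ee_pos"],R.from_quat(s["ee_rot"])
a=np.radians(yaw); R1=R.from_matrix(np.array([[np.cos(a),np.sin(a),0],[np.sin(a),-np.cos(a),0],[0,0,-1]]))
rv=(R0.inv()*R1).as_rotvec()/n
S=sum(R.from_rotvec(k*rv).as_matrix() for k in range(n))
t=np.linalg.solve(S,R0.inv().apply(np.array([x,y,z])-p))
X=R0.as_matrix()[:,0]
print("t",s["clock"],"pos",p.round(1),"yaw",np.degrees(np.arctan2(X[1],X[0])).round(2),"tilt",np.degrees(np.arccos(-R0.as_matrix()[2,2])).round(2),"F",s["contact_force"].round(1),"w",round(s["grip_width"],1))
print("row",(t/10).round(3).tolist()+np.degrees(rv).round(3).tolist(),"x",n)
E
python3 go.py 491.7 342.6 140 -6.4 15
```

```text
t 0.3 pos [185.1 649.  250. ] yaw 74.08 tilt 0.03 F [ 0.6 -0.  -0.2] w 85.2
row [0.464, 3.106, 0.733, 0.002, 0.002, 5.366] x 15
```

```bash
python3 -m pendant '[[[0.464,3.106,0.733,0,0,5.366],[0.464,3.106,0.733,0,0,5.366],[0.464,3.106,0.733,0,0,5.366],[0.464,3.106,0.733,0,0,5.366],[0.464,3.106,0.733,0,0,5.366],[0.464,3.106,0.733,0,0,5.366],[0.464,3.106,0.733,0,0,5.366],[0.464,3.106,0.733,0,0,5.366]]]' 1
python3 -m pendant '[[[0.464,3.106,0.733,0,0,5.366],[0.464,3.106,0.733,0,0,5.366],[0.464,3.106,0.733,0,0,5.366],[0.464,3.106,0.733,0,0,5.366],[0.464,3.106,0.733,0,0,5.366],[0.464,3.106,0.733,0,0,5.366],[0.464,3.106,0.733,0,0,5.366],[0,0,0,0,0,0],[0,0,0,0,0,0]]]'
python3 go.py 491.7 342.6 37 -6.4 6
```

```text
clock: 1.1
ee_pos: [406.4, 540.0, 191.2]
ee_rot: [0.964, 0.267, 0.0, -0.0]
contact_force: [0.9, 1.3, 0.1]
grip_width: 85.5
clock: 2.0
ee_pos: [491.9, 342.3, 140.4]
ee_rot: [0.998, -0.056, -0.0, -0.0]
contact_force: [-0.7, 1.0, -0.5]
grip_width: 85.5
t 2.0 pos [491.9 342.3 140.4] yaw -6.45 tilt 0.01 F [-0.7  1.  -0.5] w 85.5
row [-0.004, -0.004, 1.724, -0.001, 0.001, -0.008] x 6
```

```bash
python3 -m pendant '[[[0,0,1.7,0,0,0],[0,0,1.7,0,0,0],[0,0,1.7,0,0,0],[0,0,1.7,0,0,0],[0,0,1.7,0,0,0],[0,0,1.7,0,0,0],[0,0,0,0,0,0]]]' 1
python3 -m pendant '[[[0,0,0,0,0,0],[0,0,0,0,0,0],[0,0,0,0,0,0],[0,0,0,0,0,0],[0,0,0,0,0,0],[0,0,0,0,0,0],[0,0,0,0,0,0],[0,0,0,0,0,0]]]' 0 40
python3 -m pendant '[[[0,0,-2,0,0,0],[0,0,-2,0,0,0],[0,0,-2,0,0,0],[0,0,-2,0,0,0],[0,0,-2,0,0,0],[0,0,-2,0,0,0],[0,0,0,0,0,0],[0,0,0,0,0,0]]]'
python3 go.py 649 17 160 7.9 12
```

```text
clock: 2.7
ee_pos: [490.2, 343.8, 36.5]
ee_rot: [0.999, -0.054, -0.001, 0.001]
contact_force: [0.2, -0.1, 0.1]
grip_width: 85.3
clock: 3.5
ee_pos: [492.2, 343.4, 39.5]
ee_rot: [0.998, -0.056, 0.001, -0.001]
contact_force: [-1.7, 0.6, 6.5]
grip_width: 49.1
clock: 4.3
ee_pos: [491.5, 342.8, 158.4]
ee_rot: [0.998, -0.056, 0.0, -0.0]
contact_force: [0.6, -0.0, -1.8]
grip_width: 49.1
t 4.3 pos [491.5 342.8 158.4] yaw -6.39 tilt 0.04 F [ 0.6 -0.  -1.8] w 49.1
row [1.308, 2.726, -0.014, -0.003, -0.002, -1.191] x 12
```

```bash
python3 -m pendant '[[[1.308,2.726,-0.014,0,0,-1.191],[1.308,2.726,-0.014,0,0,-1.191],[1.308,2.726,-0.014,0,0,-1.191],[1.308,2.726,-0.014,0,0,-1.191],[1.308,2.726,-0.014,0,0,-1.191],[1.308,2.726,-0.014,0,0,-1.191]]]'
python3 -m pendant '[[[1.308,2.726,-0.014,0,0,-1.191],[1.308,2.726,-0.014,0,0,-1.191],[1.308,2.726,-0.014,0,0,-1.191],[1.308,2.726,-0.014,0,0,-1.191],[1.308,2.726,-0.014,0,0,-1.191],[1.308,2.726,-0.014,0,0,-1.191],[0,0,0,0,0,0],[0,0,0,0,0,0],[0,0,0,0,0,0]]]'
python3 go.py 649 17 90 7.9 5
python3 - <<'E'
from h import *
s=read_camera("side"); crop(s,190,110,320,230,5,"pics/side1.png")
E
```

```text
clock: 4.9
ee_pos: [559.8, 173.6, 157.9]
ee_rot: [1.0, 0.007, -0.001, 0.0]
contact_force: [1.2, 0.5, -2.5]
grip_width: 49.2
clock: 5.8
ee_pos: [648.2, 18.1, 159.0]
ee_rot: [0.998, 0.069, -0.001, -0.0]
contact_force: [0.2, 0.5, -0.6]
grip_width: 49.6
t 5.8 pos [648.2  18.1 159. ] yaw 7.94 tilt 0.12 F [ 0.2  0.5 -0.6] w 49.6
row [0.014, 0.024, 1.379, -0.012, 0.022, 0.007] x 5
```

View pics/side1.png

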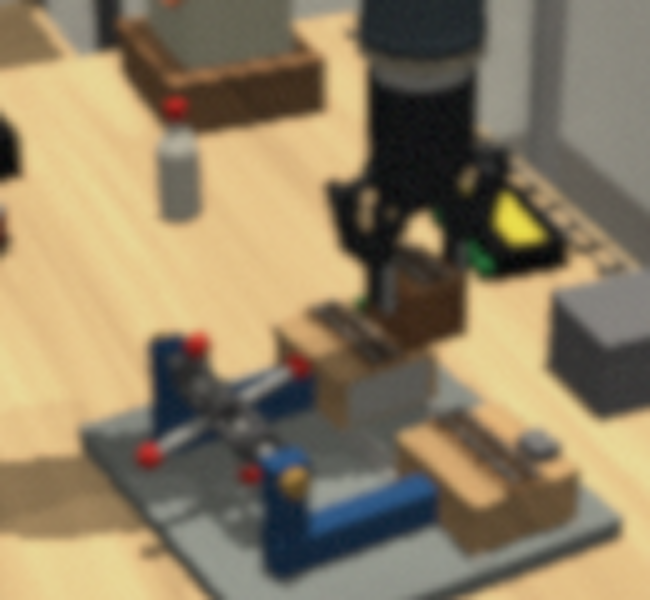

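```bash
python3 - <<'E'
from h import *
s=read_camera("side");p=observe()["ee_pos"];a=np.radians(7.9)
X=np.array([np.cos(a),np.sin(a),0]);Y=np.array([-np.sin(a),np.cos(a),0])
P=[p+X*i-Y*30+[0,0,k-38] for k in (0,45) for i in (-25,25)]
print(((proj(s,P)-[190,110])*5+2).round(0).tolist())
E
```

```text
[[408.0, 357.0], [469.0, 338.0], [409.0, 300.0], [471.0, 282.0]]
```

```bash
python3 -m pendant '[[[0.02,0.02,1.2,0,0,0],[0.02,0.02,1.2,0,0,0],[0.02,0.02,1.2,0,0,0],[0.01,0.05,1,0,0,0],[0,0,0,0,0,0],[0,0,0,0,0,0],[0,0,0,0,0,0]]]'
python3 - <<'E'
from h import *
s=read_camera("side"); crop(s,230,140,310,200,10,"pics/side2.png")
p=observe()["ee_pos"];a=np.radians(7.9);print(p)
X=np.array([np.cos(a),np.sin(a),0]);Y=np.array([-np.sin(a),np.cos(a),0]);S0=np.array([649,17,0])
f=lambda P:((proj(s,P)-[230,140])*10+5).round(0).tolist()
print("face",f([p+X*i-Y*30+[0,0,k-38] for k in (0,45) for i in (-25,25)]))
print("boardR",f([S0+X*i-Y*39+[0,0,65] for i in (-43,43)]),"boardL",f([S0+X*i+Y*39+[0,0,65] for i in (-43,43)]))
E
```

```text
clock: 6.6
ee_pos: [650.3, 15.7, 114.4]
ee_rot: [0.998, 0.069, 0.0, 0.0]
contact_force: [-0.8, 0.4, -0.6]
grip_width: 49.4
[650.29497763  15.74541259 114.58320486]
face [[424.0, 528.0], [544.0, 488.0], [425.0, 418.0], [547.0, 379.0]]
boardR [[388.0, 581.0], [594.0, 512.0]] boardL [[275.0, 478.0], [476.0, 413.0]]
```

View pics/side2.png

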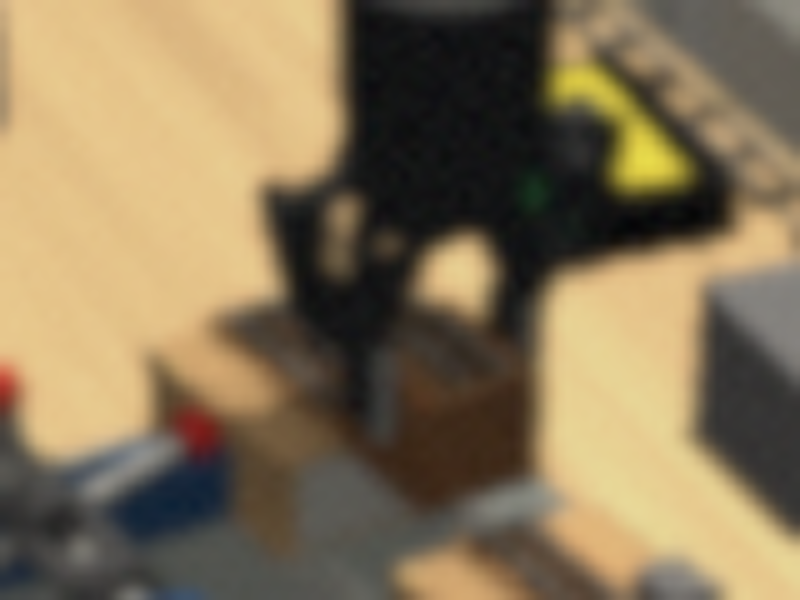

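```bash
python3 -m pendant '[[[0,0.2,0.2,0,0,0],[0,0,0.8,0,0,0],[0,0,0.8,0,0,0],[0,0,0.8,0,0,0],[0,0,0.8,0,0,0],[0,0,0.8,0,0,0],[0,0,0,0,0,0],[0,0,0,0,0,0]]]'
python3 go.py 649 17 60 7.9 5
python3 -m pendant '[[[0,0,0.4,0,0,0],[0,0,0.3,0,0,0],[0,0,0,0,0,0],[0,0,0,0,0,0]]]'
python3 go.py 649 17 60 7.9 5
```

```text
clock: 7.45
ee_pos: [650.1, 13.8, 71.8]
ee_rot: [0.998, 0.069, -0.0, 0.0]
contact_force: [0.4, -0.4, -0.7]
grip_width: 49.4
t 7.45 pos [650.1  13.8  71.8] yaw 7.88 tilt 0.02 F [ 0.4 -0.4 -0.7] w 49.4
row [-0.014, -0.066, 0.236, 0.001, 0.005, -0.003] x 5
clock: 7.85
ee_pos: [650.2, 13.9, 65.0]
ee_rot: [0.998, 0.069, -0.0, 0.0]
contact_force: [0.2, 1.1, -0.9]
grip_width: 49.3
t 7.85 pos [650.2  13.9  65. ] yaw 7.88 tilt 0.0 F [ 0.2  1.1 -0.9] w 49.3
row [-0.015, -0.065, 0.101, 0.0, 0.0, -0.004] x 5
```

```bash
python3 -m pendant '[[[0,0,0.15,0,0,0],[0,0,0.15,0,0,0],[0,0,0,0,0,0],[0,0,0,0,0,0]]]'
python3 -m pendant '[[[0,0,0.1,0,0,0],[0,0,0.1,0,0,0],[0,0,0,0,0,0],[0,0,0,0,0,0]]]'
python3 -m pendant '[[[0,0,0.1,0,0,0],[0,0,0.1,0,0,0],[0,0,0,0,0,0],[0,0,0,0,0,0]]]'
python3 go.py 649 17 60 7.9 5
python3 - <<'E'
from h import *
s=read_camera("side"); crop(s,230,140,310,200,10,"pics/side3.png")
E
```

```text
clock: 8.25
ee_pos: [650.1, 13.9, 62.0]
ee_rot: [0.998, 0.069, -0.0, 0.0]
contact_force: [-1.0, 0.1, -2.0]
grip_width: 49.4
clock: 8.65
ee_pos: [650.2, 13.9, 60.0]
ee_rot: [0.998, 0.069, -0.0, 0.0]
contact_force: [0.4, 0.0, -0.4]
grip_width: 49.2
clock: 9.05
ee_pos: [650.3, 13.8, 59.5]
ee_rot: [0.998, 0.069, 0.0, -0.0]
contact_force: [-5.4, 0.3, 13.6]
grip_width: 49.6
t 9.05 pos [650.3  13.8  59.5] yaw 7.88 tilt 0.05 F [-5.4  0.3 13.6] w 49.6
row [-0.016, -0.066, -0.01, -0.003, -0.009, -0.004] x 5
```

View pics/side3.png

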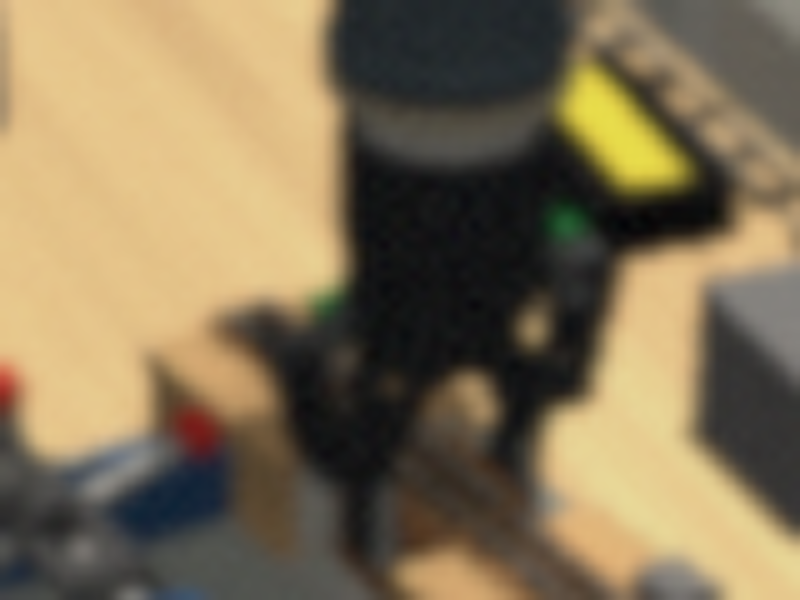

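```bash
python3 -m pendant '[[[-0.1,0,0,0,0,0],[0,0,0,0,0,0],[0,0,0,0,0,0]]]'
python3 -m pendant '[[[0,0,0,0,0,0],[0,0,0,0,0,0],[0,0,0,0,0,0],[0,0,0,0,0,0],[0,0,0,0,0,0]]]' 0.75
python3 -m pendant '[[[0,0,-1.5,0,0,0],[0,0,-1.5,0,0,0],[0,0,-2,0,0,0],[0,0,-2,0,0,0],[0,0,-3,0,0,0],[0,0,-3,0,0,0],[0,0,-3,0,0,0],[0,-3,-2,0,0,0],[0,-3,0,0,0,0],[0,-3,0,0,0,0]]]'
python3 -m pendant '[[[0,-4,0,0,0,0],[0,-4,0,0,0,0],[0,-4,0,0,0,0],[0,0,0,0,0,0],[0,0,0,0,0,0]]]'
python3 - <<'E'
from h import *
t=read_camera("top");s=read_camera("side")
crop(t,208,120,320,225,5,"pics/a.png");crop(s,200,140,310,210,5,"pics/b.png")
a=cv2.imread("pics/a.png");b=cv2.imread("pics/b.png")
a=cv2.resize(t["color"][125:185,215:310][...,::-1],None,fx=5.5,fy=5.5,interpolation=cv2.INTER_CUBIC)
o=np.zeros((600,800,3),np.uint8);o[:a.shape[0],:a.shape[1]]=a
b=cv2.resize(s["color"][150:210,210:310][...,::-1],None,fx=4.3,fy=4.3,interpolation=cv2.INTER_CUBIC);o[335:335+b.shape[0],:b.shape[1]]=b
cv2.imwrite("pics/z4.png",o)
E
```

```text
clock: 9.4
ee_pos: [650.2, 13.8, 59.5]
ee_rot: [0.998, 0.069, 0.001, -0.0]
contact_force: [-1.3, 0.8, 11.0]
grip_width: 49.0
clock: 9.9
ee_pos: [649.2, 13.7, 57.9]
ee_rot: [0.998, 0.069, -0.0, 0.0]
contact_force: [-0.8, 0.5, 0.3]
grip_width: 64.1
clock: 10.9
ee_pos: [637.1, 103.6, 240.9]
ee_rot: [0.998, 0.068, 0.002, -0.0]
contact_force: [0.7, 0.0, -0.5]
grip_width: 64.0
clock: 11.4
ee_pos: [620.1, 223.0, 239.4]
ee_rot: [0.998, 0.07, 0.001, -0.0]
contact_force: [0.7, -0.8, 0.1]
grip_width: 64.3
```

View pics/z4.png

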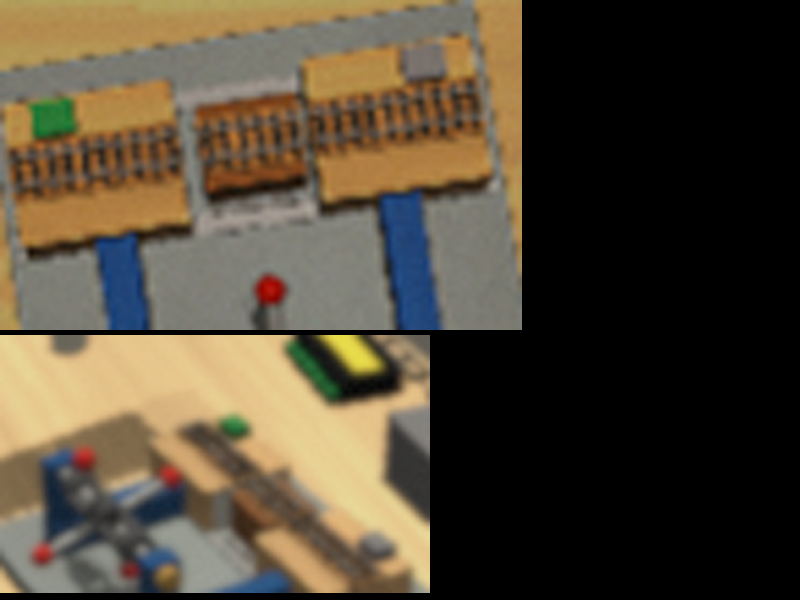

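Block is seated, upright, and in line with both boards (top view: block between x 197 and 305, with a small gap on each side). The arm is clear of it. Next I'll bring shut fingers, turned 90°, to the robot side of the top ball, which leans back about 0.30 rad.

```bash
python3 go.py 450.4 -10.3 220 -82.1 13
```

```text
t 11.5 pos [620.7 220.4 239.1] yaw 7.8 tilt 0.08 F [ 0.1  0.3 -0.4] w 63.8
row [-0.118, 2.445, 0.148, -0.002, -0.006, 6.916] x 13
```

```bash
python3 -m pendant '[[[-0.118,2.445,0.148,0,0,6.916],[-0.118,2.445,0.148,0,0,6.916],[-0.118,2.445,0.148,0,0,6.916],[-0.118,2.445,0.148,0,0,6.916],[-0.118,2.445,0.148,0,0,6.916],[-0.118,2.445,0.148,0,0,6.916],[-0.118,2.445,0.148,0,0,6.916]]]' 0 40
python3 -m pendant '[[[-0.118,2.445,0.148,0,0,6.916],[-0.118,2.445,0.148,0,0,6.916],[-0.118,2.445,0.148,0,0,6.916],[-0.118,2.445,0.148,0,0,6.916],[-0.118,2.445,0.148,0,0,6.916],[-0.118,2.445,0.148,0,0,6.916],[0,0,0,0,0,0],[0,0,0,0,0,0],[0,0,0,0,0,0]]]'
python3 go.py 450.4 -10.3 171.5 -82.1 4
cat > arc.py <<'E'
import sys; from h import *
# arc.py phi0 phi1 n : rows (ty,tz in cm) along the arc; first line = TCP start in world
a,b,n=float(sys.argv[1]),float(sys.argv[2]),int(sys.argv[3])
f=np.linspace(a,b,n+1); d=np.interp(f,[-.7,.8],[6,2.5])
x=60*np.sin(f)-20; z=100+60*np.cos(f)-d+19
c,s=np.cos(np.radians(7.9)),np.sin(np.radians(7.9))
H=np.array([496,-4.])
print("start",(H+[c*x[0],s*x[0]]).round(1),z[0].round(1),"end",(H+[c*x[-1],s*x[-1]]).round(1),z[-1].round(1))
print(np.c_[-np.diff(x),-np.diff(z)].round(1).tolist())
E
python3 arc.py -0.3 0.8 20
```

```text
clock: 12.2
ee_pos: [575.3, 58.5, 228.4]
ee_rot: [0.937, -0.35, 0.001, -0.0]
contact_force: [0.1, -0.2, -0.7]
grip_width: -0.0
clock: 13.1
ee_pos: [451.2, -9.4, 219.2]
ee_rot: [0.755, -0.656, 0.0, -0.0]
contact_force: [0.7, -0.1, 0.2]
grip_width: 0.1
t 13.1 pos [451.2  -9.4 219.2] yaw -81.98 tilt 0.08 F [ 0.7 -0.1  0.2] w 0.1
row [0.019, 0.025, 1.194, -0.02, -0.001, 0.031] x 4
start [458.6  -9.2] 171.3 end [518.8  -0.8] 158.3
[[-3.2, -1.0], [-3.2, -0.8], [-3.3, -0.7], [-3.3, -0.5], [-3.3, -0.3], [-3.3, -0.1], [-3.3, 0.1], [-3.3, 0.2], [-3.3, 0.4], [-3.2, 0.6], [-3.2, 0.8], [-3.1, 0.9], [-3.1, 1.1], [-3.0, 1.3], [-2.9, 1.4], [-2.8, 1.6], [-2.7, 1.8], [-2.6, 1.9], [-2.5, 2.0], [-2.4, 2.2]]
```

```bash
python3 -m pendant '[[[0.02,0.02,1.2,0,0,0],[0,0,1.2,0,0,0],[0,0,1.2,0,0,0],[0,0,1.2,0,0,0],[0,0,0,0,0,0],[0,-0.4,0,0,0,0],[0,-0.4,0,0,0,0],[0,0,0,0,0,0]]]'
python3 -m pendant '[[[0,-0.32,-0.10,0,0,0],[0,-0.32,-0.08,0,0,0],[0,-0.33,-0.07,0,0,0],[0,-0.33,-0.05,0,0,0],[0,-0.33,-0.03,0,0,0]]]'
python3 -m pendant '[[[0,-0.33,-0.01,0,0,0],[0,-0.33,0.01,0,0,0],[0,-0.33,0.02,0,0,0]]]'
python3 -m pendant '[[[0,-0.33,0.04,0,0,0],[0,-0.32,0.06,0,0,0]]]'
```

```text
clock: 13.9
ee_pos: [459.2, -8.1, 171.2]
ee_rot: [0.755, -0.656, 0.001, -0.0]
contact_force: [-0.0, 0.1, 0.1]
grip_width: -0.2
clock: 14.4
ee_pos: [473.4, -5.9, 174.1]
ee_rot: [0.755, -0.656, -0.001, 0.0]
contact_force: [-5.2, -0.4, 2.6]
grip_width: 0.2
clock: 14.7
ee_pos: [484.2, -4.5, 173.9]
ee_rot: [0.755, -0.656, -0.0, 0.0]
contact_force: [-4.1, -0.5, 2.2]
grip_width: -0.1
clock: 14.9
ee_pos: [490.8, -3.6, 172.9]
ee_rot: [0.755, -0.656, 0.0, -0.0]
contact_force: [-4.7, -1.1, 1.6]
grip_width: 0.1
```

```bash
python3 -m pendant '[[[0,-0.32,0.08,0,0,0],[0,-0.31,0.09,0,0,0],[0,-0.31,0.11,0,0,0],[0,-0.30,0.13,0,0,0],[0,-0.29,0.14,0,0,0]]]'
python3 -m pendant '[[[0,-0.28,0.16,0,0,0],[0,-0.27,0.18,0,0,0],[0,-0.26,0.19,0,0,0],[0,-0.25,0.20,0,0,0],[0,-0.24,0.22,0,0,0]]]'
python3 -m pendant '[[[0,0,0,0,0,0],[0,0.5,0,0,0,0]]]'
python3 - <<'E'
from h import *
exec(open("m1.py").read().split('z=lambda')[0])
E
```

```text
clock: 15.4
ee_pos: [505.9, -1.6, 167.3]
ee_rot: [0.755, -0.656, 0.0, 0.0]
contact_force: [-3.8, -0.7, 2.6]
grip_width: -0.0
clock: 15.9
ee_pos: [518.6, 0.3, 157.7]
ee_rot: [0.755, -0.656, -0.0, 0.0]
contact_force: [-3.3, -1.2, 1.7]
grip_width: -0.1
clock: 16.1
ee_pos: [514.7, -0.3, 157.9]
ee_rot: [0.755, -0.656, 0.001, -0.0]
contact_force: [-0.1, -0.2, 0.8]
grip_width: 0.2
T [[269.8, 211.1]] S [[244.8, 177.9], [222.6, 184.4], [223.8, 205.7]]
[270. 211.] [223. 184.] [451.4 -13.7 150.1] gap 5.1
[270. 211.] [224. 206.] [454.2 -13.4  64.9] gap 0.7
```

```bash
python3 arc.py -0.77 0.8 28; python3 -m pendant '[[[0,0,-2.5,0,0,0],[0,0,-2.5,0,0,0],[0,3,0,0,0,0],[0,3,0,0,0,0],[0,2.6,0,0,0,0],[0,0,0,0,0,0],[0,0,0,0,0,0]]]'; python3 go.py 430.8 -12.9 156.2 -82.1 4
```

```text
start [434.8 -12.5] 156.1 end [518.8  -0.8] 158.3
[[-2.5, -2.3], [-2.6, -2.2], [-2.7, -2.1], [-2.8, -2.0], [-2.9, -1.8], [-3.0, -1.6], [-3.1, -1.5], [-3.2, -1.3], [-3.2, -1.1], [-3.3, -0.9], [-3.3, -0.7], [-3.3, -0.6], [-3.4, -0.4], [-3.4, -0.2], [-3.4, 0.0], [-3.3, 0.2], [-3.3, 0.4], [-3.3, 0.6], [-3.2, 0.8], [-3.2, 0.9], [-3.1, 1.1], [-3.0, 1.3], [-3.0, 1.5], [-2.9, 1.6], [-2.8, 1.8], [-2.7, 1.9], [-2.5, 2.1], [-2.4, 2.2]]
clock: 16.9
ee_pos: [429.0, -12.1, 208.4]
ee_rot: [0.755, -0.656, 0.0, -0.001]
contact_force: [0.8, 0.5, 0.5]
grip_width: 0.1
t 16.9 pos [429.  -12.1 208.4] yaw -82.01 tilt 0.12 F [0.8 0.5 0.5] w 0.1
row [0.026, -0.041, 1.305, -0.029, 0.008, 0.023] x 4
```

```bash
python3 -m pendant '[[[0,0,1.3,0,0,0],[0,0,1.3,0,0,0],[0,0,1.3,0,0,0],[0,0,1.3,0,0,0],[0,0,0,0,0,0],[0,-0.3,0,0,0,0],[0,-0.3,0,0,0,0],[0,0,0,0,0,0]]]'
python3 -m pendant '[[[0,-0.25,-0.23,0,0,0],[0,-0.26,-0.22,0,0,0],[0,-0.27,-0.21,0,0,0],[0,-0.28,-0.2,0,0,0],[0,-0.29,-0.18,0,0,0],[0,-0.3,-0.16,0,0,0],[0,-0.31,-0.15,0,0,0]]]'
python3 -m pendant '[[[0,-0.32,-0.13,0,0,0],[0,-0.32,-0.11,0,0,0],[0,-0.33,-0.09,0,0,0],[0,-0.33,-0.07,0,0,0]]]'
python3 -m pendant '[[[0,-0.33,-0.06,0,0,0],[0,-0.34,-0.04,0,0,0],[0,-0.34,-0.02,0,0,0]]]'
python3 -m pendant '[[[0,-0.34,0,0,0,0],[0,-0.33,0.02,0,0,0]]]'
```

```text
clock: 17.7
ee_pos: [434.8, -11.6, 156.3]
ee_rot: [0.755, -0.656, 0.0, -0.0]
contact_force: [-1.9, -0.4, 0.4]
grip_width: -0.5
clock: 18.4
ee_pos: [452.3, -8.9, 169.6]
ee_rot: [0.754, -0.656, -0.001, 0.001]
contact_force: [-7.2, -0.8, 3.4]
grip_width: 0.0
clock: 18.8
ee_pos: [466.0, -7.0, 173.7]
ee_rot: [0.755, -0.656, -0.001, 0.0]
contact_force: [-5.0, -0.6, 1.7]
grip_width: -0.2
clock: 19.1
ee_pos: [476.4, -5.5, 174.9]
ee_rot: [0.755, -0.656, -0.0, 0.0]
contact_force: [-4.3, -0.6, 2.3]
grip_width: 0.1
clock: 19.3
ee_pos: [483.4, -4.6, 174.5]
ee_rot: [0.755, -0.656, -0.0, -0.0]
contact_force: [-3.8, -0.9, 2.3]
grip_width: 0.3
```

Running free at about 4 N. Continuing in small chunks.

```bash
python3 -m pendant '[[[0,-0.33,0.04,0,0,0],[0,-0.33,0.06,0,0,0]]]'
python3 -m pendant '[[[0,-0.32,0.08,0,0,0],[0,-0.32,0.09,0,0,0]]]'
python3 -m pendant '[[[0,-0.31,0.11,0,0,0],[0,-0.30,0.13,0,0,0]]]'
```

```text
clock: 19.5
ee_pos: [490.1, -3.7, 173.3]
ee_rot: [0.755, -0.656, -0.0, 0.0]
contact_force: [-4.7, -1.2, 2.4]
grip_width: 0.1
clock: 19.7
ee_pos: [496.4, -2.9, 171.6]
ee_rot: [0.755, -0.656, 0.0, 0.0]
contact_force: [-3.9, 0.2, 1.8]
grip_width: 0.3
clock: 19.9
ee_pos: [502.4, -2.0, 169.2]
ee_rot: [0.755, -0.656, 0.0, 0.0]
contact_force: [-4.7, 0.1, 2.5]
grip_width: -0.0
```

```bash
python3 -m pendant '[[[0,-0.30,0.15,0,0,0],[0,-0.29,0.16,0,0,0]]]'
python3 -m pendant '[[[0,-0.28,0.18,0,0,0],[0,-0.27,0.19,0,0,0]]]'
python3 -m pendant '[[[0,-0.25,0.21,0,0,0],[0,-0.24,0.22,0,0,0]]]'
```

```text
clock: 20.1
ee_pos: [508.2, -1.2, 166.0]
ee_rot: [0.755, -0.656, 0.0, 0.0]
contact_force: [-4.9, -0.1, 2.0]
grip_width: 0.2
clock: 20.3
ee_pos: [513.6, -0.4, 162.3]
ee_rot: [0.755, -0.656, -0.0, 0.0]
contact_force: [-4.8, -0.3, 1.8]
grip_width: 0.1
clock: 20.5
ee_pos: [518.5, 0.2, 158.0]
ee_rot: [0.755, -0.656, -0.0, 0.0]
contact_force: [-4.8, -0.2, 2.1]
grip_width: 0.4
```

```bash
python3 -m pendant '[[[0,0.4,0,0,0,0],[0,0.2,-2.5,0,0,0],[0,0,-2.5,0,0,0],[0,3,0,0,0,0],[0,3,0,0,0,0],[0,2.2,0,0,0,0],[0,0,0,0,0,0],[0,0,0,0,0,0]]]'; python3 go.py 430.8 -12.9 156.2 -82.1 4
python3 - <<'E'
from h import *
exec(open("m1.py").read().split('z=lambda')[0])
crop(t,225,125,310,185,9,"pics/top5.png")
E
```

```text
clock: 21.3
ee_pos: [432.0, -11.7, 208.7]
ee_rot: [0.755, -0.656, 0.001, -0.001]
contact_force: [0.8, 0.2, -1.0]
grip_width: 0.1
t 21.3 pos [432.  -11.7 208.7] yaw -82.0 tilt 0.14 F [ 0.8  0.2 -1. ] w 0.1
row [0.025, 0.036, 1.313, -0.035, 0.004, 0.024] x 4
T [[265.7, 180.3]] S [[245.1, 177.3], [222.5, 184.6], [223.9, 205.9]]
[266. 180.] [245. 177.] [539.   -1.9 150.7] gap 3.2
```

View pics/top5.png

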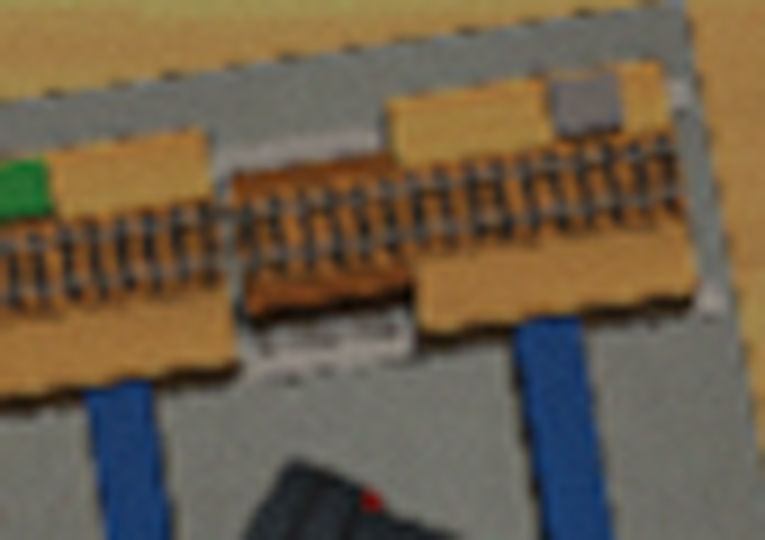

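Left gap is now about 1 px (~3 mm, plate included) and the right board has reached the block, still in line. Third push: descend and advance in fine steps.

```bash
python3 -m pendant '[[[0,0,1.3,0,0,0],[0,0,1.3,0,0,0],[0,0,1.3,0,0,0],[0,0,1.3,0,0,0],[0,0,0,0,0,0],[0,-0.15,0,0,0,0],[0,-0.15,0,0,0,0],[0,0,0,0,0,0]]]'
python3 -m pendant '[[[0,-0.25,-0.23,0,0,0],[0,-0.26,-0.22,0,0,0],[0,-0.13,-0.1,0,0,0]]]'
python3 -m pendant '[[[0,-0.13,-0.11,0,0,0],[0,-0.14,-0.1,0,0,0]]]'
python3 -m pendant '[[[0,-0.14,-0.1,0,0,0],[0,-0.14,-0.1,0,0,0]]]'
```

```text
clock: 22.2
ee_pos: [434.5, -11.7, 156.6]
ee_rot: [0.755, -0.656, 0.0, -0.0]
contact_force: [-0.4, 0.6, 0.0]
grip_width: 0.2
clock: 22.5
ee_pos: [439.1, -10.7, 161.8]
ee_rot: [0.755, -0.656, -0.001, 0.001]
contact_force: [-7.9, -1.4, 3.1]
grip_width: -0.3
clock: 22.7
ee_pos: [441.2, -10.5, 163.8]
ee_rot: [0.754, -0.656, -0.002, 0.001]
contact_force: [-9.6, -2.5, 4.4]
grip_width: -0.2
clock: 22.9
ee_pos: [443.6, -10.1, 165.8]
ee_rot: [0.754, -0.656, -0.002, 0.001]
contact_force: [-10.8, -1.1, 7.6]
grip_width: -0.2
```

```bash
python3 -m pendant '[[[0,0.3,0,0,0,0],[0,0,0.5,0,0,0],[0,0,0,0,0,0]]]'
python3 -m pendant '[[[0,-0.15,0,0,0,0],[0,-0.15,0,0,0,0],[0,-0.14,-0.1,0,0,0],[0,-0.14,-0.1,0,0,0]]]'
python3 -m pendant '[[[0,-0.15,-0.09,0,0,0],[0,-0.15,-0.09,0,0,0]]]'
python3 -m pendant '[[[0,-0.15,-0.08,0,0,0],[0,-0.15,-0.08,0,0,0]]]'
```

```text
clock: 23.2
ee_pos: [443.0, -10.2, 160.5]
ee_rot: [0.755, -0.656, -0.0, 0.0]
contact_force: [-2.6, -0.7, -0.2]
grip_width: -0.0
clock: 23.6
ee_pos: [447.1, -9.6, 162.5]
ee_rot: [0.754, -0.656, -0.001, 0.001]
contact_force: [-8.0, -2.3, 4.3]
grip_width: 0.2
clock: 23.8
ee_pos: [450.4, -9.2, 164.4]
ee_rot: [0.754, -0.656, -0.001, 0.001]
contact_force: [-7.3, -0.6, 2.6]
grip_width: 0.3
clock: 24.0
ee_pos: [453.6, -8.7, 166.0]
ee_rot: [0.755, -0.656, -0.001, 0.001]
contact_force: [-6.6, -0.5, 2.8]
grip_width: 0.1
```

```bash
python3 -m pendant '[[[0,-0.15,-0.06,0,0,0]]]'
python3 -m pendant '[[[0,-0.15,-0.06,0,0,0]]]'
python3 -m pendant '[[[0,-0.15,-0.06,0,0,0]]]'
python3 -m pendant '[[[0,-0.15,-0.05,0,0,0]]]'
```

```text
clock: 24.1
ee_pos: [455.2, -8.5, 166.6]
ee_rot: [0.755, -0.656, -0.001, 0.001]
contact_force: [-7.2, -1.3, 3.3]
grip_width: 0.3
clock: 24.2
ee_pos: [456.7, -8.3, 167.3]
ee_rot: [0.755, -0.656, -0.001, 0.001]
contact_force: [-6.2, -0.7, 4.3]
grip_width: -0.2
clock: 24.3
ee_pos: [458.3, -8.1, 167.8]
ee_rot: [0.755, -0.656, -0.001, 0.001]
contact_force: [-6.6, -0.1, 2.6]
grip_width: -0.1
clock: 24.4
ee_pos: [459.9, -7.9, 168.4]
ee_rot: [0.755, -0.656, -0.001, 0.001]
contact_force: [-6.1, -1.4, 2.4]
grip_width: -0.1
```

```bash
python3 -m pendant '[[[0,-0.15,-0.04,0,0,0]]]'
python3 -m pendant '[[[0,-0.15,-0.04,0,0,0]]]'
python3 -m pendant '[[[0,-0.15,-0.03,0,0,0]]]'
python3 -m pendant '[[[0,-0.15,-0.03,0,0,0]]]'
python3 -m pendant '[[[0,-0.15,-0.02,0,0,0]]]'
```

```text
clock: 24.5
ee_pos: [461.4, -7.7, 168.8]
ee_rot: [0.755, -0.656, -0.001, 0.001]
contact_force: [-6.3, -0.3, 3.5]
grip_width: -0.3
clock: 24.6
ee_pos: [462.9, -7.5, 169.2]
ee_rot: [0.755, -0.656, -0.001, 0.0]
contact_force: [-5.8, -1.2, 3.2]
grip_width: -0.2
clock: 24.7
ee_pos: [464.5, -7.3, 169.5]
ee_rot: [0.755, -0.656, -0.001, 0.0]
contact_force: [-5.8, -0.7, 2.8]
grip_width: 0.2
clock: 24.8
ee_pos: [466.0, -7.1, 169.8]
ee_rot: [0.755, -0.656, -0.001, 0.0]
contact_force: [-5.8, 0.2, 2.3]
grip_width: -0.3
clock: 24.9
ee_pos: [467.5, -6.9, 170.0]
ee_rot: [0.755, -0.656, -0.001, 0.0]
contact_force: [-4.3, -0.6, 2.4]
grip_width: -0.0
```

```bash
python3 -m pendant '[[[0,-0.15,-0.02,0,0,0]]]'
python3 -m pendant '[[[0,-0.15,-0.01,0,0,0]]]'
python3 -m pendant '[[[0,-0.15,-0.01,0,0,0]]]'
python3 -m pendant '[[[0,-0.15,0,0,0,0]]]'
python3 -m pendant '[[[0,-0.15,0,0,0,0]]]'
```

```text
clock: 25.0
ee_pos: [469.0, -6.7, 170.2]
ee_rot: [0.755, -0.656, -0.001, 0.0]
contact_force: [-4.5, -0.3, 2.7]
grip_width: 0.1
clock: 25.1
ee_pos: [470.5, -6.4, 170.3]
ee_rot: [0.755, -0.656, -0.001, 0.0]
contact_force: [-4.4, -1.9, 1.7]
grip_width: -0.2
clock: 25.2
ee_pos: [472.2, -6.2, 170.4]
ee_rot: [0.755, -0.656, -0.0, 0.0]
contact_force: [-5.0, -0.2, 1.1]
grip_width: -0.1
clock: 25.3
ee_pos: [473.9, -6.0, 170.4]
ee_rot: [0.755, -0.656, -0.0, 0.0]
contact_force: [-4.0, -0.5, 1.9]
grip_width: -0.1
clock: 25.4
ee_pos: [475.4, -5.8, 170.5]
ee_rot: [0.755, -0.656, -0.0, 0.0]
contact_force: [-5.4, -0.3, 2.5]
grip_width: -0.3
```

```bash
python3 -m pendant '[[[0,-0.15,0,0,0,0]]]'
python3 -m pendant '[[[0,-0.15,0.01,0,0,0]]]'
python3 -m pendant '[[[0,-0.15,0.01,0,0,0]]]'
python3 - <<'E'
from h import *
t=read_camera("top");crop(t,225,125,310,185,9,"pics/top6.png")
E
```

```text
clock: 25.5
ee_pos: [477.0, -5.6, 170.5]
ee_rot: [0.755, -0.656, -0.0, 0.0]
contact_force: [-4.7, -0.1, 2.9]
grip_width: 0.2
clock: 25.6
ee_pos: [478.6, -5.4, 170.4]
ee_rot: [0.755, -0.656, 0.0, -0.0]
contact_force: [-4.5, 0.0, 1.7]
grip_width: -0.5
clock: 25.7
ee_pos: [480.0, -5.1, 170.3]
ee_rot: [0.755, -0.656, 0.0, -0.0]
contact_force: [-4.1, -1.1, 2.0]
grip_width: -0.5
```

View pics/top6.png

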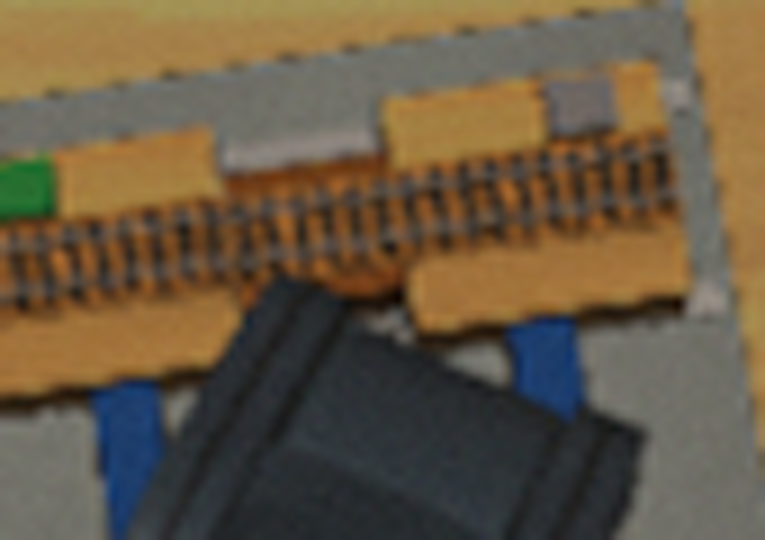

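Tracks are in line and both gaps nearly closed. Continuing in 1.5 mm steps.

```bash
python3 -m pendant '[[[0,-0.15,0.01,0,0,0]]]'
python3 -m pendant '[[[0,-0.15,0.02,0,0,0]]]'
python3 -m pendant '[[[0,-0.15,0.02,0,0,0]]]'
```

```text
clock: 25.85
ee_pos: [481.4, -5.0, 170.2]
ee_rot: [0.755, -0.656, -0.0, 0.0]
contact_force: [-4.4, -0.5, 2.4]
grip_width: -0.1
clock: 25.95
ee_pos: [483.0, -4.7, 170.0]
ee_rot: [0.755, -0.656, 0.0, -0.0]
contact_force: [-4.5, -1.4, 2.6]
grip_width: 0.3
clock: 26.05
ee_pos: [484.5, -4.5, 169.8]
ee_rot: [0.755, -0.656, 0.0, -0.0]
contact_force: [-5.1, -1.0, 1.9]
grip_width: 0.3
```

```bash
python3 -m pendant '[[[0,-0.15,0.02,0,0,0]]]'
python3 -m pendant '[[[0,-0.15,0.03,0,0,0]]]'
python3 -m pendant '[[[0,-0.15,0.03,0,0,0]]]'
```

```text
clock: 26.15
ee_pos: [486.0, -4.3, 169.6]
ee_rot: [0.755, -0.656, 0.0, -0.0]
contact_force: [-4.3, -0.7, 2.4]
grip_width: -0.2
clock: 26.25
ee_pos: [487.5, -4.1, 169.3]
ee_rot: [0.755, -0.656, 0.0, -0.0]
contact_force: [-4.1, -0.8, 2.1]
grip_width: 0.1
clock: 26.35
ee_pos: [488.9, -3.9, 169.0]
ee_rot: [0.755, -0.656, 0.0, -0.0]
contact_force: [-4.1, -0.6, 1.5]
grip_width: 0.2
```

```bash
python3 -m pendant '[[[0,-0.15,0.03,0,0,0]]]'
python3 -m pendant '[[[0,-0.15,0.04,0,0,0]]]'
python3 -m pendant '[[[0,-0.15,0.04,0,0,0]]]'
```

```text
clock: 26.45
ee_pos: [490.4, -3.7, 168.7]
ee_rot: [0.755, -0.656, 0.0, -0.0]
contact_force: [-3.5, -1.1, 1.9]
grip_width: -0.4
clock: 26.55
ee_pos: [491.9, -3.5, 168.3]
ee_rot: [0.755, -0.656, 0.0, -0.0]
contact_force: [-4.8, -1.0, 1.7]
grip_width: -0.3
clock: 26.65
ee_pos: [493.4, -3.3, 167.9]
ee_rot: [0.755, -0.656, 0.0, 0.0]
contact_force: [-4.1, -0.1, 1.8]
grip_width: -0.1
```

```bash
python3 -m pendant '[[[0,-0.15,0.04,0,0,0]]]'
python3 -m pendant '[[[0,-0.15,0.05,0,0,0]]]'
python3 -m pendant '[[[0,-0.15,0.05,0,0,0]]]'
```

```text
clock: 26.75
ee_pos: [494.9, -3.1, 167.4]
ee_rot: [0.755, -0.656, 0.0, 0.0]
contact_force: [-3.9, -0.1, 1.8]
grip_width: -0.1
clock: 26.85
ee_pos: [496.0, -2.9, 166.9]
ee_rot: [0.755, -0.656, -0.0, 0.0]
contact_force: [-6.3, -1.6, 3.8]
grip_width: -0.2
clock: 26.95
ee_pos: [496.8, -2.8, 166.3]
ee_rot: [0.754, -0.656, -0.001, 0.001]
contact_force: [-8.9, -1.9, 4.2]
grip_width: 0.2
```

```bash
for i in 1 2 3; do python3 -m pendant '[[[0,0,0,0,0,0]]]' | sed -n '1,2p;4p'; done
```

```text
clock: 27.05
ee_pos: [496.8, -2.8, 166.2]
contact_force: [-6.7, -1.1, 2.5]
clock: 27.15
ee_pos: [496.8, -2.8, 166.2]
contact_force: [-6.8, -0.5, 2.1]
clock: 27.25
ee_pos: [496.8, -2.7, 166.2]
contact_force: [-6.7, -1.7, 1.8]
```

```bash
python3 -m pendant '[[[0,-0.07,0.03,0,0,0]]]' | sed -n '2p;4p';for i in 1 2 3; do python3 -m pendant '[[[0,0,0,0,0,0]]]' | sed -n '1,2p;4p'; done
```

```text
ee_pos: [497.0, -2.7, 165.9]
contact_force: [-9.7, -1.6, 4.5]
clock: 27.45
ee_pos: [497.0, -2.7, 165.8]
contact_force: [-7.9, -1.4, 3.7]
clock: 27.55
ee_pos: [497.0, -2.7, 165.8]
contact_force: [-8.7, -1.1, 2.7]
clock: 27.65
ee_pos: [497.0, -2.7, 165.8]
contact_force: [-9.5, -1.4, 2.9]
```

Settled effort is about 9 N against about 4.3 N free, roughly double. I'll stop here, back off and check.

```bash
python3 -m pendant '[[[0,0.1,0,0,0,0],[0,0.2,0,0,0,0],[0,0.5,0,0,0,0],[0,0.6,0,0,0,0],[0,0,-2,0,0,0],[0,0,-3,0,0,0],[0,0,-3,0,0,0]]]'
python3 -m pendant '[[[4,0,-1,0,0,0],[4,0,0,0,0,0],[4,0,0,0,0,0],[4,0,0,0,0,0],[4,0,0,0,0,0],[0,0,0,0,0,0],[0,0,0,0,0,0],[0,0,0,0,0,0]]]'
python3 - <<'E'
from h import *
t=read_camera("top");s=read_camera("side")
o=np.zeros((600,800,3),np.uint8)
a=cv2.resize(t["color"][125:225,210:320][...,::-1],None,fx=4,fy=4,interpolation=cv2.INTER_CUBIC);o[:400,:440]=a
b=cv2.resize(s["color"][160:220,210:300][...,::-1],None,fx=4,fy=4,interpolation=cv2.INTER_CUBIC);o[:240,440:800]=b
cv2.imwrite("pics/z7.png",o)
exec(open("m1.py").read().split('z=lambda')[0])
print(observe()["qvel"].round(3),observe()["contact_force"])
E
```

```text
clock: 28.35
ee_pos: [484.2, -4.7, 247.1]
ee_rot: [0.754, -0.656, 0.0, 0.0]
contact_force: [0.8, -0.4, -0.2]
grip_width: -0.3
clock: 29.15
ee_pos: [512.3, -201.4, 256.0]
ee_rot: [0.755, -0.656, -0.0, -0.0]
contact_force: [-0.1, 1.0, 0.2]
grip_width: -0.0
T [[263.7, 178.8], [265.4, 188.2], [269.3, 214.4]] S [[238.8, 175.6], [219.3, 191.5], [249.6, 191.1], [230.3, 207.0]]
[264. 179.] [250. 191.] [554.3   4.   87.8] gap 1.0
[265. 188.] [239. 176.] [515.7  -1.1 162. ] gap 0.1
[269. 214.] [219. 192.] [441.3 -11.6 124.1] gap 1.3
[ 0.005  0.002  0.002 -0.003  0.001  0.002  0.001] [-0.1377429  -0.39180174  0.06978685]
```

View pics/z7.png

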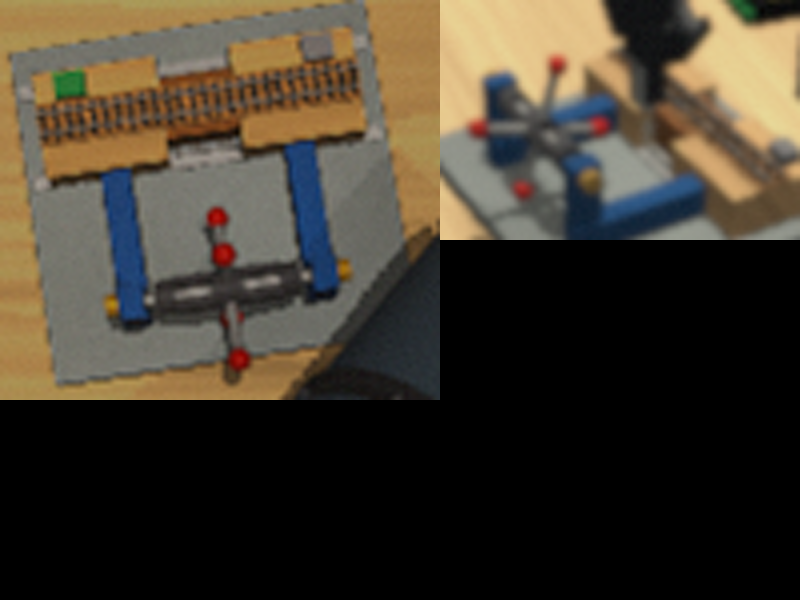

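Both boards close on the block with continuous track, and the spoke rests at about 0.33 rad, where I left it. The arm is clear, so I'm handing in.

```bash
python3 -c "
from plant import *
print(job_done())"
```

```text
the job is handed in; nothing more can be done
None
```

I set the track block between the guides, then tightened the turnbuckle with three pushes on successive balls until the boards nipped it. The job was handed in at about 29 s of the 72 s allowed.

- **Effort:** The spokes ran free at about 4.3 N along the ball's path. At the end they held steady at about 9 N, roughly twice that, with a brief peak near 10.7 N while moving. From the figures given, I estimate the grip at about 60 N while held and about 85 N at the peak. Once let go, the thread should keep about 50 N. I had no direct reading of the grip.
- **Last pictures:** Both boards close on the block and the track runs straight across all three pieces. The spoke stayed within about 0.02 rad of where I left it.
- **Arm:** It is clear of everything, with no contact force. I moved nothing else on purpose, but I did not re-measure the other things on the table at the end.
- **Disagreements:** Ball heights from the two cameras read about 6 mm too high. While I was lowering the block, the side view put it about 5 mm off the top-view estimate. It still went between the guides, with about 14 N of upward force as it met the bed or guides.
- **Third push:** The finger rode high on the ball at first and gave misleadingly high readings. I backed off, lowered it 5 mm and carried on.

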